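Hold the bead tray under the magnifier

ROBOT

A 6-joint arm with a two-finger parallel gripper is mounted at the origin on the work surface. World frame = base frame: x ahead of the robot, y to its left, z up, the work surface at z = 0. Lengths are in m, angles in rad, forces in N, time in s.
With the tool pointing down it reaches from about 0.35 to 0.775 m from the base axis. Payload 5.5 kg.
Tool frame: the origin (TCP) lies midway between the tips of the shut fingers; the grasp point (between the pads) lies 19 mm behind it; z points along the fingers, y is the line along which they close (so a half turn about z gives the same grasp; the last joint's range is limited). The gripper opens to 85 mm and grips with 20 to 120 N. Pads are 22 mm wide; open, the fingers measure 114 mm over their backs; the gripper's body (76 mm by 85 mm) begins 54 mm behind the grasp point. The pads swing forward as they close: fully open they stand 13 mm farther back than shut.
Start: joints at [0.967, 0.313, 0.046, 1.304, 0, 1.431], TCP at [0.257, 0.514, 0.231] pointing down, gripper open.
Joint ranges: [-2.76, 2.76], [-0.86, 1.69], [-1.03, 1.26], [-2.2, 2.34], [-1.47, 1.5], [-3.14, 3.14]. Speed limits (rad/s): [2.57, 2.57, 3.14, 3.14, 3.14, 3.14].

INTERFACE

Orientations are given as a rotation vector (axis times angle).
In Python, from station import sensors, viewer, workorder gives the robot as it stands. The module is installed in compiled form; this text tells all that it offers.
- The arm moves only by the tool servo_tool, never from a script. Its argument "increments" is a list of rows, each a list of 3 entries, a list of its own where there are three numbers: the shift along the tool's x, y, z in cm, then the turn, a rotation vector about the tool's x, y, z in degrees, then the closure, from -1 (fully open) to 1 (shut). A call has 1 to 10 rows; each row shifts and turns the commanded pose from where the row before left it, along the tool's axes as they then stand; what a row does not reach is not made up. A row lasts 1/10 s, in which the tool goes at most 50 mm and 8.59 degrees, less where a joint would pass 70% of its speed; a pose out of reach is approached as far as the arm can. A call with a gripper value outside its range is refused whole. The fingers move at their own pace and stop on an object; the grip force is fixed at half the most. Time passes only in rows, so rows that do not move let the fingers close. It gives the time, the measured TCP pose, the force, the opening and the grip force at its end, in the units of the state.
- sensors.state(): the state, without advancing time (a new reading comes with each control period).
- viewer.grab_frame(name): name is "side" or "top"; returns a dict with "image" (384x512x3 uint8, red, green, blue), "range_z" (384x512 float32, m along the optical axis (not along the pixel's ray), 0 where there is no reading), "intrinsics" (3x3 intrinsics, pixels), "rvec" (rotation vector, rad) and "tvec" (3), from world to camera coordinates, as OpenCV has them. Camera axes: x right, y down, z forward; pixel columns grow to the right and rows downward; lengths in m; the calibration is good to about 2 mm. A picture is of the moment at which its call begins.
- workorder.close_job(): hands the job in; it is judged then, once.
The state is a dict: "time_s": time; "qpos": joint angles; "qvel": joint speeds; "joint_efforts": joint torques, N m; "eef_pos": TCP position; "tool_rot": TCP orientation; "ft_force": force on the tool from outside, world axes, zero at the start; "wrist_torque": the same for the moment, N m; "finger_gap": finger opening in m; "grip_force": force on a finger pad.
Only numpy, scipy, OpenCV 4.12 (cv2) and the standard library are available. Lean on these libraries where they do the work, as an engineer would, in place of code of your own. Each camera call takes 0.05 s, during which the arm holds its last target. There are 200 camera calls.

TASK

Two small hand trays lie on the jeweller's bench: pick up, by its wooden grip block, the one that carries the loose round stone bead and bring it under the magnifier so that the middle of its pocket is straight below the lens centre and about 8 cm beneath it, keeping the tray level enough on the way that the bead never rolls out over the pocket's low rim. Finish while still holding the tray there, level and still, with nothing but the gripper carrying it. Do not touch the magnifier, and leave the other tray with its finger ring, the stone block and the mandrel alone.

Things in the scene. Friction and masses are not known exactly. Their poses are not given: they have to be found in the camera images.
- tray: the tray with the bead, 65-100 g: round aluminium pan 60 mm across, 7.5 mm tall, with a round flat pocket 36 mm across and 2.5 mm deep; a bar 14 mm wide, 6 mm high runs along its own -x to an upright wooden grip block, 36 (x) by 12 (y) by 45 mm tall, centred at x = -135 mm. Origin: centre of the pan's underside, z up. The block points towards the robot (-x) within 15 degrees
- pocket (a point): centre of the bead tray's pocket floor, 5 mm above the tray's origin; axes as the tray's
- grip (a point): point in the bead tray's wooden grip block at which to pinch it (the fingers close along the tray's y, over the 12 mm thickness): 135 mm from the pan's centre along the tray's -x, 28 mm above the tray's underside
- bead_center (a point): centre of the loose dark polished stone bead, a ball 24 mm in diameter, about 20 g, free to roll in the pocket; it stays in up to a tilt of about 35 degrees if carried slowly
- other_tray: a second tray of exactly the same shape, in which a steel finger ring (22 mm across, 6 mm high) lies flat; the two trays may have changed places. Origin: underside of the pan, at its centre; its block also points roughly towards the robot. Leave it alone.
- finger_ring: the finger ring in the other tray; origin at the centre of its underside
- stand: magnifier with its stand, fixed to the bench. Origin: on the bench straight below the lens centre. Base plate 90 x 150 x 14 mm and column 14 mm thick, 340 mm tall, stand 150 mm from it along the stand's own +x (away from the robot, within 30 degrees); an arm carries the lens from the column back over the origin. Below the lens is free space.
- lens_centre (a point): centre of the underside of the round magnifier lens, which lies level: rim 84 mm across, 12 mm thick, 220 to 280 mm above the bench (height set anew each time, and held by a tight clamp). Axes as the stand's; z up.
- stone_block: grey rounded stone block 75 x 100 x 36 mm lying on the bench on the robot's side of the magnifier; origin at the centre of its underside
- mandrel: steel ring mandrel with a wooden handle, about 260 mm long and 18 mm thick, lying on the bench beyond the trays, lengthwise about across the bench; origin at its underside near the middle
Things that resemble listed ones, but are neither listed nor needed, are in the scene too. Leave any turquoise or yellow look-alike of the tray alone.

How it is judged:
By the outcome, as a careful person would: the job done as asked, in the order asked, and still so for the second after the job is handed in, while the arm keeps its last pose, push and grip.
It also fails if it takes over 48 s, if anything falls off the work surface, if the arm or the gripper's body presses on something with over 40 N, if the wrist force passes 120 N, or if a joint passes its speed limit or range.

## Working session

There is one attempt and no reset: what is moved stays moved. The work goes in short steps, Python scripts to look and compute and a tool call to move; the robot and the scene stay as the last step left them, time stands still between calls to the robot, and variables do not carry over. Pictures are saved under pics/ and viewed, at most 10 in all, crops included, and the job is handed in when it is done.

Besides the shell and the picture viewer there is one more tool, called after "Emit:" by a JSON object that holds its "api" and its "payload". servo_tool: Moves the arm, as the interface text tells. Its arguments: {"type":"object","properties":{"increments":{"type":"array","items":{"type":"array"}}},"required":["increments"]}

```bash
mkdir -p pics; cat > h.py <<'E'
import numpy as np, cv2
from station import sensors, viewer, workorder
def grab(n,save=None):
    f=viewer.grab_frame(n); 
    if save: cv2.imwrite('pics/'+save,f['image'][:,:,::-1])
    return f
def cloud(f):
    z=f['range_z'].astype(float);K=f['intrinsics'];v,u=np.indices(z.shape)
    c=np.stack([(u-K[0,2])/K[0,0]*z,(v-K[1,2])/K[1,1]*z,z],-1)
    R=cv2.Rodrigues(np.array(f['rvec'],float))[0]
    P=(c-np.array(f['tvec']).reshape(3))@R; P[z==0]=np.nan
    return P
E
python3 - <<'E'
from h import *
a=grab('top','t1.png');b=grab('side','s1.png')
np.savez('f1.npz',ti=a['image'],tp=cloud(a),si=b['image'],sp=cloud(b))
for f in(a,b):
    R=cv2.Rodrigues(np.array(f['rvec'],float))[0]; print('cam',-R.T@np.array(f['tvec']).reshape(3),R[2],f['intrinsics'][0,0])
cv2.imwrite('pics/both1.png',cv2.resize(np.hstack([a['image'],b['image']])[:,:,::-1],(800,300)))
print(sensors.state())
E
```

```text
cam [ 0.39142042 -0.08552368  1.16005268] [ 0.18102233  0.01772988 -0.98331916] 354.6223027290124
cam [ 0.29906836 -0.7258553   0.87715516] [ 0.25772788  0.64251322 -0.72163225] 383.12452530740524
{'time_s': 0.1, 'qpos': array([9.67387212e-01, 3.13923706e-01, 4.51416839e-02, 1.30359885e+00,
       7.18523801e-06, 1.43120048e+00]), 'qvel': array([ 0.00077324, -0.00321361,  0.0030053 , -0.00074181,  0.00044586,
        0.00054884]), 'joint_efforts': array([ 1.79388564e-03, -4.81726849e+01,  2.99242920e+01,  1.27996341e-02,
       -1.72353307e-04,  6.41851841e-06]), 'eef_pos': array([0.25699105, 0.5138931 , 0.23051902]), 'tool_rot': array([-7.21909404e-01, -3.05692492e+00,  2.31468559e-03]), 'ft_force': array([ 0.23055338, -0.04793296,  0.11064806]), 'wrist_torque': array([-0.01523692,  0.00153334,  0.01006693]), 'grip_force': 0.0, 'finger_gap': 0.08475997629839963}
```

View pics/t1.png

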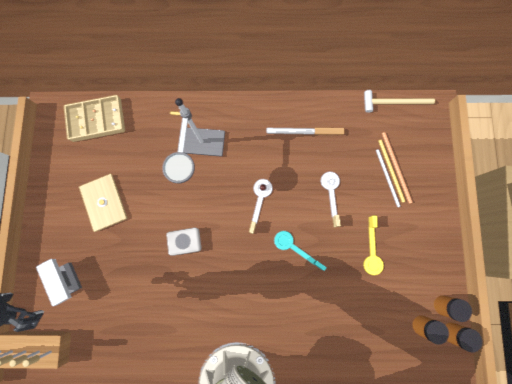

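View pics/s1.png

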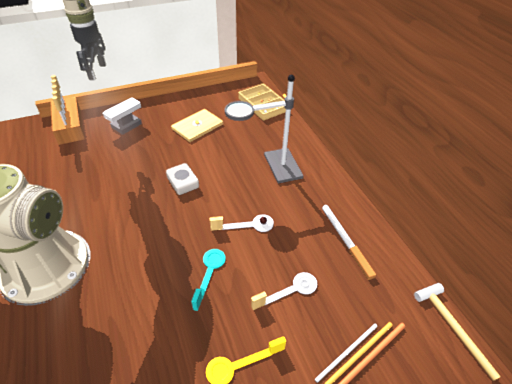

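The top image shows the bead tray's pan at (263,188) with the dark bead, and its block at (253,227). The lens is at (179,167), the stone block at (184,242) and the ring tray's pan at (330,180). The side image agrees, with the bead at (263,222) and the lens at (239,110).

```bash
python3 - <<'E'
from h import *
d=np.load('f1.npz')
tp,sp,ti,si=d['tp'],d['sp'],d['ti'].astype(int),d['si'].astype(int)
def reg(P,r,zl,zh):
    u0,u1,v0,v1=r;Q=P[v0:v1,u0:u1].reshape(-1,3);Q=Q[np.isfinite(Q[:,0])];return Q[(Q[:,2]>zl)&(Q[:,2]<zh)]
def show(n,Q):
    xy=Q[:,:2].astype(np.float32)
    print(n,len(Q),'med',np.median(Q,0).round(4),'min',Q.min(0).round(4),'max',Q.max(0).round(4))
    if len(Q)>5: print('   circ',np.round(cv2.minEnclosingCircle(xy),4) if 0 else cv2.minEnclosingCircle(xy),'rect',cv2.minAreaRect(xy))
print('bench',np.nanmedian(tp[200:220,140:160].reshape(-1,3),0),np.nanmedian(sp[200:210,130:140].reshape(-1,3),0))
for n,P,rs in(('top',tp,dict(block=(244,264,215,240),pan=(250,276,176,202),lens=(160,198,148,186))),('side',sp,dict(block=(205,228,213,236),pan=(248,280,210,236),lens=(220,262,98,124)))):
    show(n+' block',reg(P,rs['block'],.035,.06)); show(n+' bead',reg(P,rs['pan'],.014,.05)); show(n+' pan',reg(P,rs['pan'],.003,.012))
    show(n+' lens',reg(P,rs['lens'],.2,.32))
show('side stand base',reg(sp,(262,305,145,185),.008,.02))
show('top stand base',reg(tp,(178,230,120,160),.008,.02))
show('top stone',reg(tp,(160,205,225,260),.025,.05))
E
python3 - <<'E'
import cv2,numpy as np
t=cv2.imread('pics/t1.png');s=cv2.imread('pics/s1.png')
a=cv2.resize(t[140:260,155:295],(560,480));cv2.imwrite('pics/c1.png',a)
E
```

```text
bench [ 0.52896106  0.29497739 -0.00077101] [ 2.61889422e-01  1.32120692e-01 -1.89410229e-04]
top block 46 med [ 0.4679 -0.046   0.0438] min [ 0.4521 -0.0553  0.0362] max [ 0.4866 -0.0397  0.049 ]
   circ ((0.4693683981895447, -0.044410500675439835), 0.017954664304852486) rect ((0.4688619077205658, -0.04663631319999695), (0.011717872694134712, 0.03568774089217186), 77.1815185546875)
top bead 40 med [ 0.5986 -0.0803  0.0244] min [ 0.5892 -0.0901  0.0159] max [ 0.6099 -0.0705  0.0313]
   circ ((0.5998883247375488, -0.07924473285675049), 0.011490272358059883) rect ((0.599519670009613, -0.08032334595918655), (0.019624732434749603, 0.020587075501680374), 89.56083679199219)
top pan 239 med [ 0.5955 -0.0769  0.006 ] min [ 0.5548 -0.1198  0.003 ] max [ 0.64   -0.0372  0.0117]
   circ ((0.5966748595237732, -0.07851757109165192), 0.05582558363676071) rect ((0.597362220287323, -0.07856325805187225), (0.08261295408010483, 0.08520448952913284), 89.88551330566406)
top lens 813 med [0.6108 0.1417 0.2531] min [0.5687 0.1001 0.2454] max [0.6623 0.1824 0.2613]
   circ ((0.6154787540435791, 0.139868527
[... 1444 characters left out ...]
6479), 0.08462634682655334) rect ((0.7593017220497131, 0.12953388690948486), (0.15322066843509674, 0.09126438200473785), 85.76075744628906)
top stand base 921 med [0.7545 0.1146 0.0134] min [0.7099 0.0515 0.0081] max [0.8084 0.2062 0.0197]
   circ ((0.7579981684684753, 0.1282127946615219), 0.08479329943656921) rect ((0.7599064707756042, 0.12860703468322754), (0.15052136778831482, 0.09088710695505142), 84.9681625366211)
top stone 741 med [0.4241 0.1708 0.0348] min [0.3838 0.1185 0.0259] max [0.4655 0.2247 0.0431]
   circ ((0.4234372675418854, 0.1726830005645752), 0.05820751190185547) rect ((0.4242073893547058, 0.1717083752155304), (0.07498612254858017, 0.09924594312906265), 9.717967987060547)
```

View pics/c1.png

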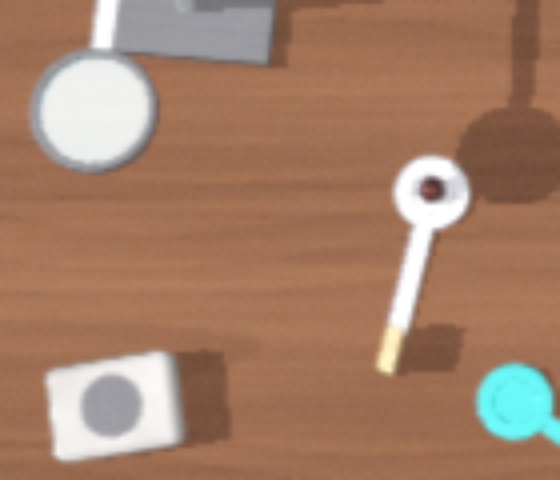

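The measurements are consistent. The grip is near (0.469,-0.046) and the pan at (0.599,-0.080), 134 mm apart, so the tray's yaw is about -14.5°. The lens is at (0.611,0.141) and 0.149 m from the stand base. I'll move over the grip block.

Emit:
{"api": "servo_tool", "payload": {"increments": [[[-1.2,-1,0],[0,0,0],-1],[[-2.4,-2.2,0],[0,0,0],-1],[[-2.4,-2.2,0],[0,0,0],-1],[[-2.4,-2.2,0],[0,0,0],-1],[[-2.4,-2.2,0],[0,0,0],-1],[[-2.4,-2.2,0],[0,0,0],-1],[[-2.4,-2.2,0],[0,0,0],-1],[[-2.4,-2.2,0],[0,0,0],-1],[[-2.4,-2.2,0],[0,0,0],-1],[[-2.4,-2.2,0],[0,0,0],-1]]}}

```text
time_s: 1.1
eef_pos: [0.368, 0.2242, 0.2312]
tool_rot: [0.722, 3.057, -0.0]
ft_force: [0.7, -0.1, -0.2]
finger_gap: 0.0855
grip_force: 0.0
```

Emit:
{"api": "servo_tool", "payload": {"increments": [[[-2.4,-2.2,0],[0,0,0],-1],[[-2.4,-2.2,0],[0,0,0],-1],[[-2.4,-2.2,0],[0,0,0],-1],[[-2.4,-2.2,0],[0,0,0],-1],[[-2.4,-2.2,0],[0,0,0],-1],[[-2.4,-2.2,0],[0,0,0],-1],[[-2.4,-2.2,0],[0,0,0],-1],[[-2.4,-2.2,0],[0,0,0],-1],[[-1.2,-1.1,0],[0,0,0],-1],[[0,0,0],[0,0,-6],-1]]}}

```text
time_s: 2.1
eef_pos: [0.4671, -0.0345, 0.2309]
tool_rot: [-0.563, -3.09, 0.0]
ft_force: [-0.3, 0.0, 0.0]
finger_gap: 0.0853
grip_force: 0.0
```

Emit:
{"api": "servo_tool", "payload": {"increments": [[[0,0,1],[0,0,-6],-1],[[0,0,2],[0,0,0],-1],[[0,0,2],[0,0,0],-1],[[0,0,2],[0,0,0],-1],[[0,0,1],[0,0,0],-1],[[0,0,0],[0,0,0],-1]]}}

```text
time_s: 2.7
eef_pos: [0.4654, -0.0319, 0.15]
tool_rot: [-0.398, -3.113, -0.001]
ft_force: [-0.5, -0.4, 0.3]
finger_gap: 0.0853
grip_force: 0.0
```

```bash
cat >> h.py <<'E'
def need(g,yaw):
    """tool-axis shift (cm) and turn (deg) to bring the TCP to g, tool down with y-axis at tray yaw (deg)"""
    s=sensors.state();R=cv2.Rodrigues(np.array(s['tool_rot']))[0]
    c,q=np.cos(np.radians(yaw)),np.sin(np.radians(yaw))
    T=np.array([[-c,-q,0],[-q,c,0],[0,0,-1]]).T
    if abs(np.linalg.det(T)-1)>1e-6: print('bad')
    print('t',s['time_s'],'tcp',s['eef_pos'].round(4),'gap',round(s['finger_gap'],4),'grip',s['grip_force'],'f',s['ft_force'].round(2),'q',s['qpos'].round(2))
    print('x',R[:,0].round(3),'y',R[:,1].round(3),'z',R[:,2].round(3))
    print('shift cm',(R.T@(np.array(g)-s['eef_pos'])*100).round(2),'turn',np.degrees(cv2.Rodrigues(R.T@T)[0].ravel()).round(2))
E
python3 - <<'E'
from h import *
need([.469,-.046,.009],-14.3)
f=grab('side','s2.png'); P=cloud(f)
cv2.imwrite('pics/c2.png',cv2.resize(f['image'][150:260,150:310,::-1],(800,550)))
d=np.load('f1.npz'); im=f['image']
E
```

```text
t 2.7 tcp [ 0.4654 -0.0319  0.15  ] gap 0.0853 grip 0.0 f [-0.55 -0.42  0.32] q [-0.24  0.15 -0.37  1.05  0.    0.01]
x [-0.968  0.252  0.003] y [0.252 0.968 0.   ] z [-0.003  0.001 -1.   ]
shift cm [-0.75 -1.28 14.1 ] turn [ 0.01 -0.19 -0.27]
```

View pics/c2.png

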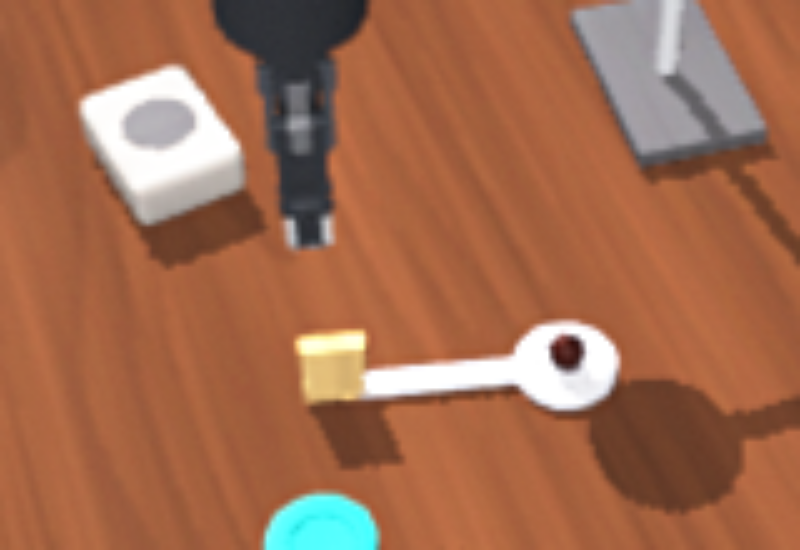

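The gripper hangs above the untouched block, which is at about (332,365) in the crop, and the bead sits in the pocket at (567,352). I'll apply the shift (-0.75, -1.28), then descend.

Emit:
{"api": "servo_tool", "payload": {"increments": [[[-0.4,-0.6,0],[0,0,0],-1],[[-0.35,-0.7,0],[0,0,0],-1],[[0,0,1.5],[0,0,0],-1],[[0,0,2],[0,0,0],-1],[[0,0,2],[0,0,0],-1],[[0,0,1.5],[0,0,0],-1],[[0,0,0],[0,0,0],-1],[[0,0,0],[0,0,0],-1]]}}

```text
time_s: 3.55
eef_pos: [0.4714, -0.0473, 0.0819]
tool_rot: [0.399, 3.115, -0.0]
ft_force: [-0.2, -0.3, 0.4]
finger_gap: 0.085
grip_force: 0.0
```

```bash
python3 - <<'E'
from h import *
need([.469,-.046,.009],-14.3)
d=np.load('f1.npz')
# lens heights by radius
for k in('tp','sp'):
    P=d[k].reshape(-1,3);r=np.hypot(P[:,0]-.611,P[:,1]-.141)
    for a,b in((0,.03),(.036,.042)):
        m=(r>a)&(r<b)&(P[:,2]>.2)&(P[:,2]<.29); print(k,a,np.percentile(P[m,2],[3,50,97]).round(4),P[m].mean(0).round(4),m.sum())
E
```

```text
t 3.55 tcp [ 0.4714 -0.0473  0.0819] gap 0.085 grip 0.0 f [-0.18 -0.32  0.41] q [-0.27  0.22 -0.46  0.88  0.   -0.01]
x [-0.968  0.252 -0.001] y [0.252 0.968 0.   ] z [ 0.001 -0.    -1.   ]
shift cm [0.27 0.06 7.29] turn [ 0.    0.04 -0.3 ]
tp 0 [0.2499 0.2525 0.2555] [0.6106 0.1414 0.2525] 386
tp 0.036 [0.2492 0.2562 0.2591] [0.6083 0.1411 0.2555] 219
sp 0 [0.2509 0.253  0.2553] [0.6112 0.1406 0.253 ] 197
sp 0.036 [0.2469 0.2548 0.2588] [0.6072 0.1338 0.254 ] 198
```

Emit:
{"api": "servo_tool", "payload": {"increments": [[[0.2,0,1.3],[0,0,0],-1],[[0,0,1.5],[0,0,0],-1],[[0,0,1.5],[0,0,0],-1],[[0,0,1.5],[0,0,0],-1],[[0,0,1],[0,0,0],-1],[[0,0,0.5],[0,0,0],-1],[[0,0,0],[0,0,0],-1],[[0,0,0],[0,0,0],-1]]}}

```text
time_s: 4.35
eef_pos: [0.4695, -0.0464, 0.0089]
tool_rot: [0.398, 3.115, -0.0]
ft_force: [-0.6, -0.1, 0.3]
finger_gap: 0.085
grip_force: 0.0
```

```bash
python3 - <<'E'
from h import *
need([.469,-.046,.009],-14.3)
f=grab('side');P=cloud(f)
cv2.imwrite('pics/c3.png',cv2.resize(f['image'][150:260,150:310,::-1],(800,550)))
E
```

```text
t 4.35 tcp [ 0.4695 -0.0464  0.0089] gap 0.085 grip 0.0 f [-0.6  -0.06  0.32] q [-0.27  0.31 -0.56  0.7   0.   -0.01]
x [-0.968  0.252 -0.001] y [0.252 0.968 0.   ] z [ 0.001 -0.    -1.   ]
shift cm [ 0.06  0.02 -0.01] turn [ 0.    0.05 -0.27]
```

View pics/c3.png

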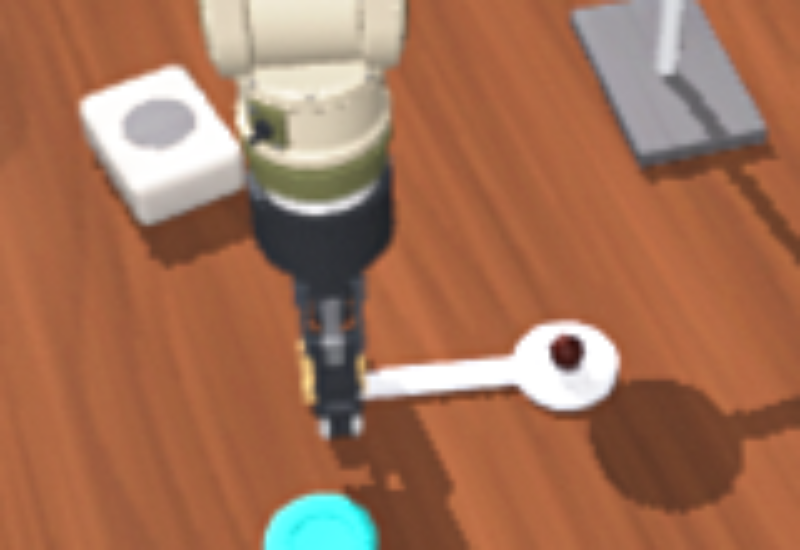

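The fingers straddle the block at (335,385), centred on it, and the bead is still in place. I'll close gradually.

Emit:
{"api": "servo_tool", "payload": {"increments": [[[0,0,0],[0,0,0],-0.6],[[0,0,0],[0,0,0],-0.2],[[0,0,0],[0,0,0],0.2],[[0,0,0],[0,0,0],0.4],[[0,0,0],[0,0,0],0.5],[[0,0,0],[0,0,0],0.6],[[0,0,0],[0,0,0],0.7],[[0,0,0],[0,0,0],0.8],[[0,0,0],[0,0,0],0.9],[[0,0,0],[0,0,0],1]]}}

```text
time_s: 5.4
eef_pos: [0.4691, -0.0462, 0.0084]
tool_rot: [0.398, 3.116, 0.0]
ft_force: [-0.0, 0.8, 1.9]
finger_gap: 0.0112
grip_force: 58.6
```

Emit:
{"api": "servo_tool", "payload": {"increments": [[[0,0,0],[0,0,0],1],[[0,0,0],[0,0,0],1],[[0,0,0],[0,0,0],1],[[0,0,0],[0,0,0],1],[[0,0,0],[0,0,0],1]]}}

```text
time_s: 5.9
eef_pos: [0.4691, -0.0462, 0.0084]
tool_rot: [0.398, 3.116, 0.0]
ft_force: [0.3, 0.5, 1.7]
finger_gap: 0.0112
grip_force: 58.7
```

Gripped at 59 N. Now a gentle lift of about 4 cm, then a look.

Emit:
{"api": "servo_tool", "payload": {"increments": [[[0,0,-0.1],[0,0,0],1],[[0,0,-0.3],[0,0,0],1],[[0,0,-0.5],[0,0,0],1],[[0,0,-0.7],[0,0,0],1],[[0,0,-0.8],[0,0,0],1],[[0,0,-0.7],[0,0,0],1],[[0,0,-0.5],[0,0,0],1],[[0,0,-0.3],[0,0,0],1],[[0,0,-0.1],[0,0,0],1],[[0,0,0],[0,0,0],1]]}}

```text
time_s: 6.9
eef_pos: [0.469, -0.0462, 0.0483]
tool_rot: [0.398, 3.116, 0.0]
ft_force: [-0.8, -0.1, -1.4]
finger_gap: 0.0111
grip_force: 58.5
```

```bash
cat >> h.py <<'E'
def tray(P,im,c,zc,rad=.06):
    """bead centre (top patch) and pan plane near c"""
    Q=P.reshape(-1,3);I=im.reshape(-1,3).astype(int)
    m=np.isfinite(Q[:,0])&(np.hypot(Q[:,0]-c[0],Q[:,1]-c[1])<rad)&(abs(Q[:,2]-zc)<.025)
    q,i=Q[m],I[m]; white=i.min(1)>150
    w=q[white]
    for _ in range(4):
        A=np.c_[w[:,:2]-w[:,:2].mean(0),np.ones(len(w))];x=np.linalg.lstsq(A,w[:,2],rcond=None)[0];e=abs(A@x-w[:,2]);w=w[e<max(.002,2*e.std())]
    print('pan n',len(w),'mean',w.mean(0).round(4),'slope deg',np.degrees(x[:2]).round(1))
    D=q[(i.max(1)<110)&(q[:,2]>w[:,2].mean()+.006)]
    if len(D)>6:
        from scipy.optimize import least_squares
        s=least_squares(lambda p:np.linalg.norm(D-p,axis=1)-.012,D.mean(0)-[0,0,.008],loss='soft_l1',f_scale=.001); print('bead',s.x.round(4),len(D))
E
python3 - <<'E'
from h import *
need([.469,-.046,.047],-14.3)
a=grab('side');b=grab('top')
for f in(a,b): tray(cloud(f),f['image'],(.6,-.08),.045)
cv2.imwrite('pics/c4.png',cv2.resize(a['image'][150:260,150:310,::-1],(800,550)))
E
```

```text
t 6.9 tcp [ 0.469  -0.0462  0.0483] gap 0.0111 grip 58.52134644985199 f [-0.83 -0.1  -1.36] q [-0.27  0.26 -0.51  0.8   0.   -0.01]
x [-0.968  0.252 -0.   ] y [0.252 0.968 0.   ] z [ 0.  0. -1.]
shift cm [0.   0.02 0.13] turn [ 0.    0.01 -0.27]
pan n 189 mean [ 0.5886 -0.0804  0.0463] slope deg [ 1.3 -0.2]
bead [ 0.601  -0.0788  0.0564] 39
pan n 110 mean [ 0.6062 -0.0817  0.0456] slope deg [ 0.5 -0.2]
bead [ 0.6012 -0.0805  0.0564] 31
```

View pics/c4.png

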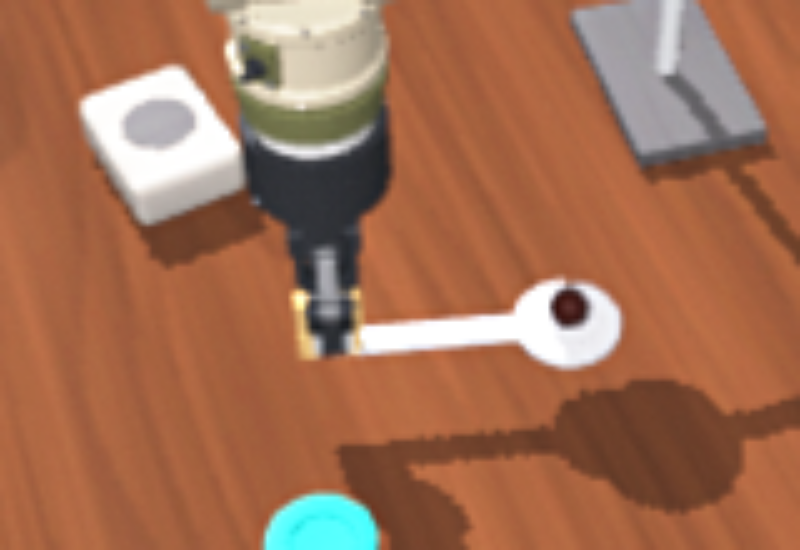

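The tray is lifted level: the fitted slope is about 1°, and the bead's centre is at z = 0.056 with the pocket floor at 0.0445, where it should be. Next I raise it 12.2 cm and bring it gently sideways to near the lens.

Emit:
{"api": "servo_tool", "payload": {"increments": [[[0,0,-0.1],[0,0,0],1],[[0,0,-0.3],[0,0,0],1],[[0,0,-0.5],[0,0,0],1],[[0,0,-0.7],[0,0,0],1],[[0,0,-0.8],[0,0,0],1],[[0,0,-0.8],[0,0,0],1],[[0,0,-0.8],[0,0,0],1],[[0,0,-0.8],[0,0,0],1],[[0,0,-0.8],[0,0,0],1],[[0,0,-0.8],[0,0,0],1]]}}

```text
time_s: 8.0
eef_pos: [0.469, -0.0462, 0.1131]
tool_rot: [0.398, 3.116, 0.0]
ft_force: [-0.1, 0.5, -1.6]
finger_gap: 0.0111
grip_force: 58.5
```

Emit:
{"api": "servo_tool", "payload": {"increments": [[[0,0,-0.8],[0,0,0],1],[[0,0,-0.8],[0,0,0],1],[[0,0,-0.8],[0,0,0],1],[[0,0,-0.8],[0,0,0],1],[[0,0,-0.8],[0,0,0],1],[[0,0,-0.7],[0,0,0],1],[[0,0,-0.5],[0,0,0],1],[[0,0,-0.4],[0,0,0],1],[[0,0,-0.2],[0,0,0],1],[[0,0,0],[0,0,0],1]]}}

```text
time_s: 9.0
eef_pos: [0.469, -0.0462, 0.1704]
tool_rot: [0.398, 3.116, 0.0]
ft_force: [-0.3, -0.1, -1.2]
finger_gap: 0.0114
grip_force: 58.5
```

Emit:
{"api": "servo_tool", "payload": {"increments": [[[0.04,0.2,0],[0,0,0],1],[[0.08,0.4,0],[0,0,0],1],[[0.12,0.6,0],[0,0,0],1],[[0.16,0.8,0],[0,0,0],1],[[0.2,1,0],[0,0,0],1],[[0.24,1.2,0],[0,0,0],1],[[0.24,1.2,0],[0,0,0],1],[[0.24,1.2,0],[0,0,0],1],[[0.24,1.2,0],[0,0,0],1],[[0.24,1.2,0],[0,0,0],1]]}}

```text
time_s: 10.0
eef_pos: [0.4742, 0.0466, 0.1703]
tool_rot: [0.398, 3.116, 0.0]
ft_force: [-0.7, -0.3, -0.2]
finger_gap: 0.0112
grip_force: 58.4
```

Emit:
{"api": "servo_tool", "payload": {"increments": [[[0.24,1.2,0],[0,0,0],1],[[0.24,1.2,0],[0,0,0],1],[[0.24,1.2,0],[0,0,0],1],[[0.24,1.2,0],[0,0,0],1],[[0.24,1.2,0],[0,0,0],1],[[0.24,1.2,0],[0,0,0],1],[[0.2,1,0],[0,0,0],1],[[0.16,0.8,0],[0,0,0],1],[[0.12,0.6,0],[0,0,0],1],[[0.08,0.4,0],[0,0,0],1]]}}

```text
time_s: 11.0
eef_pos: [0.48, 0.1477, 0.1703]
tool_rot: [0.398, 3.116, -0.0]
ft_force: [0.4, 0.0, -0.4]
finger_gap: 0.0113
grip_force: 58.4
```

Emit:
{"api": "servo_tool", "payload": {"increments": [[[0.04,0.2,0],[0,0,0],1],[[0.02,0.1,0],[0,0,0],1],[[0,0,0],[0,0,0],1],[[0,0,0],[0,0,0],1]]}}

```text
time_s: 11.4
eef_pos: [0.4802, 0.15, 0.1703]
tool_rot: [0.399, 3.116, -0.0]
ft_force: [-0.2, 0.2, -1.3]
finger_gap: 0.0112
grip_force: 58.4
```

```bash
python3 - <<'E'
from h import *
need([.469+.0113,-.0462+.221,.170],-14.6)
s=sensors.state();p=s['eef_pos'];c=p+.135*np.array([.968,-.252,0]);print('pocket pred',c.round(4))
a=grab('side');b=grab('top')
for f in(a,b): tray(cloud(f),f['image'],c,c[2])
for P in map(cloud,(a,b)):
    P=P.reshape(-1,3);m=(np.hypot(P[:,0]-.611,P[:,1]-.141)<.045)&(P[:,2]>.225)&(P[:,2]<.28);print('lens',P[m].min(0),P[m].max(0))
cv2.imwrite('pics/c5.png',cv2.resize(a['image'][30:250,110:350,::-1],(800,730))[:600])
E
```

```text
t 11.4 tcp [0.4802 0.15   0.1703] gap 0.0112 grip 58.41901123523712 f [-0.18  0.21 -1.29] q [ 0.14  0.2  -0.25  1.12 -0.    0.4 ]
x [-0.968  0.252 -0.   ] y [ 0.252  0.968 -0.   ] z [ 0. -0. -1.]
shift cm [0.61 2.4  0.03] turn [-0.  0.  0.]
pocket pred [0.6109 0.116  0.1703]
pan n 163 mean [0.6004 0.1141 0.168 ] slope deg [1.  0.8]
bead [0.6125 0.1166 0.178 ] 36
pan n 168 mean [0.5957 0.1114 0.168 ] slope deg [-1.1 -3.1]
bead [0.6132 0.1172 0.1792] 25
lens [0.56851869 0.09989167 0.24463653] [0.65563077 0.18467237 0.25992453]
lens [0.56874189 0.10073761 0.24391099] [0.65472139 0.18238104 0.26083524]
```

View pics/c5.png

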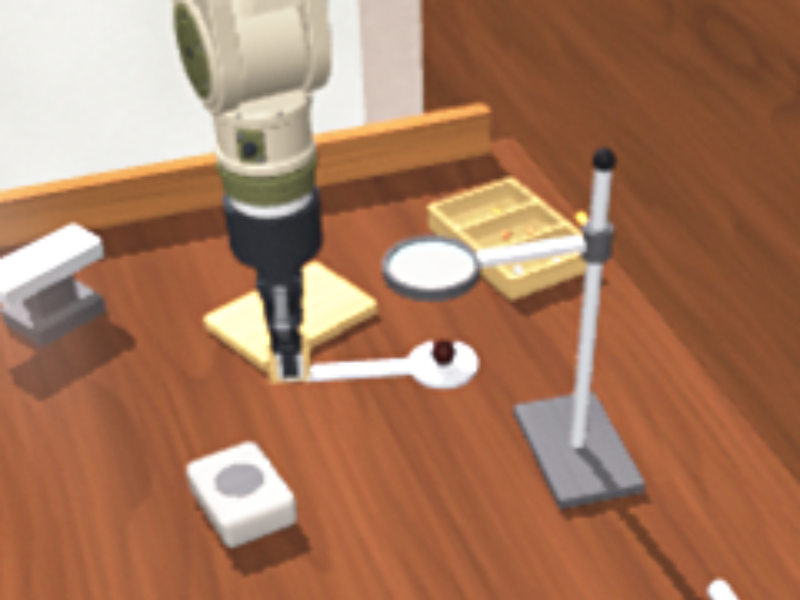

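The tray is level with the bead in its pocket at (443,352) in the crop. The lens at (432,267) is untouched. The remaining shift is (0.6, 2.4) cm.

Emit:
{"api": "servo_tool", "payload": {"increments": [[[0.04,0.1,0],[0,0,0],1],[[0.06,0.3,0],[0,0,0],1],[[0.1,0.4,0],[0,0,0],1],[[0.1,0.4,0],[0,0,0],1],[[0.1,0.4,0],[0,0,0],1],[[0.1,0.4,0],[0,0,0],1],[[0.06,0.3,0],[0,0,0],1],[[0.04,0.1,0],[0,0,0],1],[[0,0,0],[0,0,0],1],[[0,0,0],[0,0,0],1]]}}

```text
time_s: 12.5
eef_pos: [0.4804, 0.175, 0.1703]
tool_rot: [-0.398, -3.116, -0.0]
ft_force: [0.1, 0.3, -1.3]
finger_gap: 0.0118
grip_force: 58.4
```

Emit:
{"api": "servo_tool", "payload": {"increments": [[[0,0,0],[0,0,0],1],[[0,0,0],[0,0,0],1],[[0,0,0],[0,0,0],1],[[0,0,0],[0,0,0],1],[[0,0,0],[0,0,0],1],[[0,0,0],[0,0,0],1],[[0,0,0],[0,0,0],1],[[0,0,0],[0,0,0],1],[[0,0,0],[0,0,0],1],[[0,0,0],[0,0,0],1]]}}

```text
time_s: 13.5
eef_pos: [0.4804, 0.1751, 0.1703]
tool_rot: [0.398, 3.116, 0.0]
ft_force: [-0.7, -0.8, -1.3]
finger_gap: 0.0114
grip_force: 58.4
```

```bash
python3 - <<'E'
from h import *
need([.469+.0113,-.0462+.221,.170],-14.6)
p=sensors.state()['eef_pos'];c=p+.135*np.array([.968,-.252,0])-[0,0,.004];print('pocket pred',c.round(4))
a=grab('side');tray(cloud(a),a['image'],c,c[2])
cv2.imwrite('pics/c6.png',cv2.resize(a['image'][30:250,110:350,::-1],(800,730))[:600])
E
```

```text
t 13.5 tcp [0.4804 0.1751 0.1703] gap 0.0114 grip 58.41592490673065 f [-0.75 -0.82 -1.28] q [ 0.19  0.22 -0.23  1.12  0.    0.45]
x [-0.968  0.252 -0.   ] y [0.252 0.968 0.   ] z [ 0.  0. -1.]
shift cm [ 0.01 -0.03  0.03] turn [0.01 0.   0.03]
pocket pred [0.6111 0.141  0.1663]
pan n 141 mean [0.5995 0.1386 0.168 ] slope deg [ 0.5 -0. ]
bead [0.612  0.1432 0.1789] 33
```

View pics/c6.png

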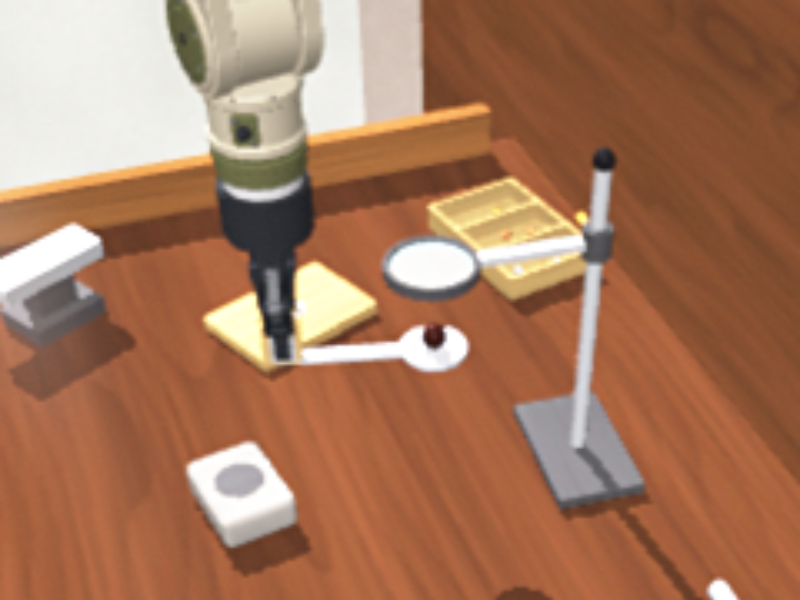

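The tray is level under the lens with the bead in the pocket at (433,335). The pocket is at (0.611, 0.141, 0.166), about 80 mm below the lens underside, which I estimate at 0.246. The arm is still, so I'm handing in.

```bash
python3 -c "
from station import workorder; print(workorder.close_job())"
```

```text
the job is handed in; nothing more can be done
None
```

The bead tray is held level and still in the gripper, with its pocket centred under the lens about 8 cm below it and the bead still in it; the job was handed in at about 13.6 s, and no verdict came back.

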